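Weigh the jam jar on the buffet scale

TASK

Weigh the jar of red jam with the gold lid: first zero the scale by pressing its blue button all the way down while the pan is empty. Then set the jar gently down, upright and centred on the small round pan so that no part of it hangs over the edge, and let go; leave the other two jars standing where they are.

Things in the scene. Friction and masses are not known exactly. Their poses are not given: they have to be found in the camera images.
- jam_center (a point): the jar to weigh: clear round glass jar of red jam with a gold screw lid, 58 mm in diameter over its whole height, 70 mm tall, about 0.18 kg, standing upright on the worktop. The point is its centre, half-way up (35 mm above its underside), z along the jar's axis
- dark_jam_center (a point): bystander: clear round glass jar of red jam with a black lid, 57 mm in diameter, 70 mm tall; point at its centre, 35 mm up
- mustard_center (a point): bystander: clear round glass jar of yellow mustard with a gold lid, 60 mm in diameter, 80 mm tall; point at its centre, 40 mm up
- scale: compact white electronic scale, fixed to the worktop; body 180 mm (its x) by 130 mm (its y), flat top 30 mm above the worktop. Origin under its centre on the worktop; z up; the round pan lies towards its +x, the display and blue button towards its -x
- pan (a point): centre of the upper face of the scale's round flat steel pan: 80 mm in diameter, 47 mm above the worktop, no rim, rigid (does not sink). Lies at x = +35 mm, y = 0 in the scale's frame; its axes are those of the scale
- zero_button_top (a point): centre of the top face of the blue round push button, 24 mm in diameter, 51 mm above the worktop, in a round grey collar 40 mm in diameter and 42 mm above the worktop, on the scale's body beside the display (x = -60 mm, y = -38 mm in the scale's frame). Moves straight down with the button
- zero_button (a joint): travel of the button: 0 is released, 0.005 m is fully down; a spring returns it, about 4 N when fully down
Not all that is in view belongs to the job. Several things have the shape of the scale; the one meant has the colours described above.

How it is judged:
By the outcome, as a careful person would: the job done as asked, in the order asked, and still so for the second after the job is handed in, with the robot touching nothing.
It also fails if it takes over 70 s, if anything falls off the work surface, if the arm or the gripper's body presses on something with over 40 N, if the wrist force passes 120 N, or if a joint passes its speed limit or range.

ROBOT

A 6-joint arm with a two-finger parallel gripper is mounted at the origin on a cart in front of the work surface, level with it; the furniture and walls round the work are solid. World frame = base frame: x ahead of the robot, y to its left, z up, the work surface at z = 0. Lengths are in m, angles in degrees, forces in N, time in s.
With the tool pointing down it reaches from about 0.325 to 0.85 m from the base axis. Payload 15.5 kg.
Tool frame: the origin (TCP) lies midway between the tips of the shut fingers; the grasp point (between the pads) lies 19 mm behind it; z points along the fingers, y is the line along which they close (so a half turn about z gives the same grasp; the last joint's range is limited). The gripper opens to 91 mm and grips with 3 to 60 N. Pads are 32 mm wide; open, the fingers measure 118 mm over their backs; the gripper's body (76 mm by 178 mm) begins 60 mm behind the grasp point.
Start: joints at [-5.472, 28.281, 77.091, -0, 74.628, -5.472], TCP at [0.625, 0, 0.184] pointing down, gripper open.
Joint ranges: [-166.48, 166.48], [-47.26, 123.95], [12.59, 153.08], [-70.14, 250.14], [6.76, 159.57], [-176.63, 176.63]. Speed limits (degrees/s): [108.29, 108.29, 147.25, 172.46, 172.46, 172.46].

INTERFACE

Orientations are given as a 3x3 rotation matrix whose columns are the frame's x, y, z axes.
In Python, from bench import ctrl gives the robot as it stands. The module is installed in compiled form; this text tells all that it offers. Calls block until the motion is done:
- ctrl.goto(position, orientation): joint-space move of the TCP to a pose.
- ctrl.move_l(position, vel=0.15, ori=None, contact_N=None): straight line of the TCP; ori=None keeps the orientation; vel is the mean speed in m/s. With contact_N (N) it stops when the force on the tool has changed by that much, and returns True; else False.
- ctrl.movej(angles): joint-space move.
- ctrl.command_gripper(opening): opening from 0.0 (shut) to 1.0 (fully open); the grip force is fixed at half the most; returns when the fingers have stopped.
- ctrl.sleep(seconds).
- ctrl.ik(position, orientation): joint angles nearest the present ones, or None.
- ctrl.read_camera(name): name is "scene" or "side" or "wrist"; returns the picture (384x512x3 uint8, blue, green, red); there is no depth.
- ctrl.camera_params(name): a dict with "fx", "fy", "cx", "cy" (pixels), "pose" (4x4, takes a point from camera to world coordinates); the wrist camera has in their place "T_tool_cam" (4x4, takes a point from camera to tool coordinates, whose origin is the TCP and whose axes are the flange's). Camera axes: x right, y up, looking along -z (the intrinsics and any distortion apply to the point x, -y, -z); pixel columns grow to the right and rows downward; lengths in m; the calibration is good to about 2 mm. A picture is of the moment at which its call begins: read the wrist's pose just before it. camera_params takes no time and is no camera call.
A pose or a line that the arm cannot do raises ctrl.MotionError and nothing moves.
- ctrl.sign_off(): hands the job in; it is judged then, once.
Readings, each from a call of its own:
- ctrl.current_t(): time.
- ctrl.current_q(): joint angles.
- ctrl.current_dq(): joint speeds.
- ctrl.current_effort(): joint torques, N m.
- ctrl.current_tool_pos(): TCP position.
- ctrl.current_eef_rot(): TCP orientation.
- ctrl.current_contact_force(): force on the tool from outside, world axes, zero at the start.
- ctrl.current_wrist_torque(): the same for the moment, N m.
- ctrl.current_grip_width(): opening from 0.0 (shut) to 1.0 (fully open).
- ctrl.current_grasp_force(): force on a finger pad.
Only numpy, scipy, OpenCV 4.12 (cv2) and the standard library are available. Lean on these libraries where they do the work, as an engineer would, in place of code of your own. Each camera call takes 0.05 s, during which the arm holds its last target. There are 200 camera calls.

## Working session

There is one attempt and no reset: what is moved stays moved. The work goes in short steps, each a Python script; the robot and the scene stay as the last script left them, time stands still between calls to the robot, and variables do not carry over. Pictures are saved under pics/ and viewed, at most 13 in all, crops included, and the job is handed in when it is done.

```bash
mkdir -p pics
python3 - <<'E'
from bench import ctrl
import cv2
for n in ("scene","side","wrist"):
    im=ctrl.read_camera(n); cv2.imwrite(f"pics/{n}0.png",im)
    p=ctrl.camera_params(n); print(n,{k:(v.round(4).tolist() if hasattr(v,'round') and hasattr(v,'tolist') else v) for k,v in p.items()})
print(ctrl.current_tool_pos(),ctrl.current_eef_rot())
E
```

```text
scene {'fx': 465.0744266604014, 'fy': 465.0744266604014, 'cx': 257.2113795352219, 'cy': 202.98161458150074, 'pose': [[-0.7755, 0.2441, -0.5822, -0.1843], [-0.6313, -0.312, 0.71, 0.97], [-0.0083, 0.9182, 0.3961, 0.5492], [0.0, 0.0, 0.0, 1.0]]}
side {'fx': 367.15592140437417, 'fy': 367.15592140437417, 'cx': 249.5393204767586, 'cy': 193.6508994494014, 'pose': [[0.9745, 0.0741, -0.212, 0.3687], [-0.2241, 0.3814, -0.8969, -0.7419], [0.0144, 0.9214, 0.3882, 0.4257], [0.0, 0.0, 0.0, 1.0]]}
wrist {'fx': 306.7795139826992, 'fy': 306.7795139826992, 'cx': 263.41442172776755, 'cy': 189.96243830364358, 'T_tool_cam': [[0.0009, 0.966, 0.2584, 0.0742], [1.0, -0.0008, -0.0005, 0.0003], [-0.0003, 0.2584, -0.966, -0.2006], [0.0, 0.0, 0.0, 1.0]]}
[6.24688306e-01 5.21834779e-05 1.83467834e-01] [[-3.42064702e-06  9.99999568e-01 -9.29132280e-04]
 [ 9.99999992e-01  3.54129525e-06  1.29848822e-04]
 [ 1.29852057e-04 -9.29131828e-04 -9.99999560e-01]]
```

View pics/scene0.png

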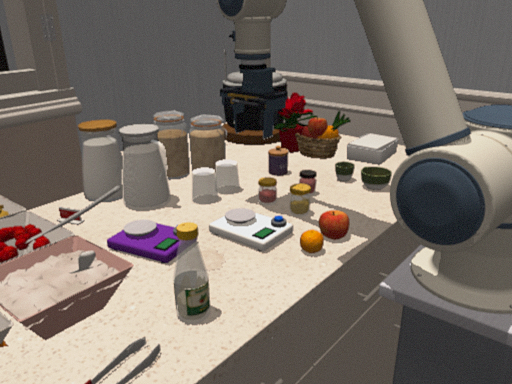

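View pics/side0.png

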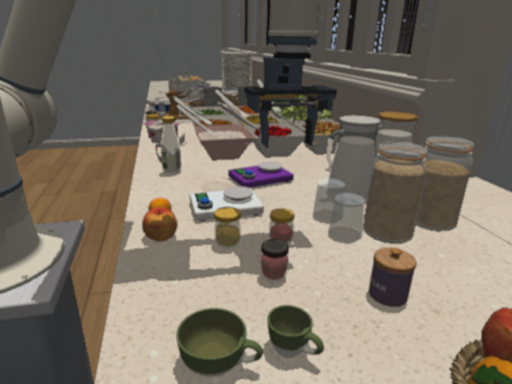

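View pics/wrist0.png

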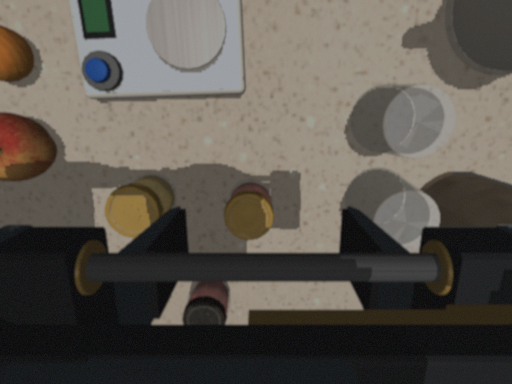

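The wrist view shows the jam lid at (248,215), the mustard lid at (132,210), the black lid at (205,305), the white scale's pan at (186,25) and its button at (97,70). The purple scale is a decoy. I'll compute rough positions, then take a clearer wrist view.

```bash
cat > h.py <<'E'
from bench import ctrl
import numpy as np, cv2
def cam(n):
    p=ctrl.camera_params(n)
    if n=="wrist":
        T=np.eye(4);T[:3,:3]=ctrl.current_eef_rot();T[:3,3]=ctrl.current_tool_pos();T=T@np.array(p["T_tool_cam"])
    else: T=np.array(p["pose"])
    return p,T
def back(p,T,uv,z):
    d=T[:3,:3]@np.array([(uv[0]-p["cx"])/p["fx"],-(uv[1]-p["cy"])/p["fy"],-1])
    return T[:3,3]+d*(z-T[2,3])/d[2]
def proj(p,T,X):
    c=np.linalg.inv(T)@np.r_[X,1]
    return p["cx"]-p["fx"]*c[0]/c[2],p["cy"]+p["fy"]*c[1]/c[2]
E
python3 - <<'E'
from h import *
p,T=cam("wrist"); print({k for k in p}, {k:v for k,v in p.items() if 'dist' in k})
for n,uv,z in [("jam",(248,215),.07),("must",(132,210),.08),("dark",(205,307),.07),("pan",(186,25),.047),("btn",(97,70),.051)]:
    print(n,back(p,T,uv,z).round(4))
R=ctrl.current_eef_rot()
ctrl.goto([0.58,0.08,0.36],np.array([[0,1,0],[1,0,0],[0,0,-1.]]))
p,T=cam("wrist"); np.save("T1.npy",T)
im=ctrl.read_camera("wrist");cv2.imwrite("pics/w1raw.png",im)
cv2.imwrite("pics/w1.png",cv2.resize(im,(800,600),interpolation=cv2.INTER_CUBIC))
print(ctrl.current_t())
E
```

```text
{'T_tool_cam', 'fy', 'fx', 'cx', 'cy'} {}
jam [ 0.6084 -0.0378  0.07  ]
must [ 0.4878 -0.0289  0.08  ]
dark [ 0.5562 -0.1528  0.07  ]
pan [0.5479 0.1538 0.047 ]
btn [0.4556 0.1114 0.051 ]
1.0083
```

View pics/w1.png

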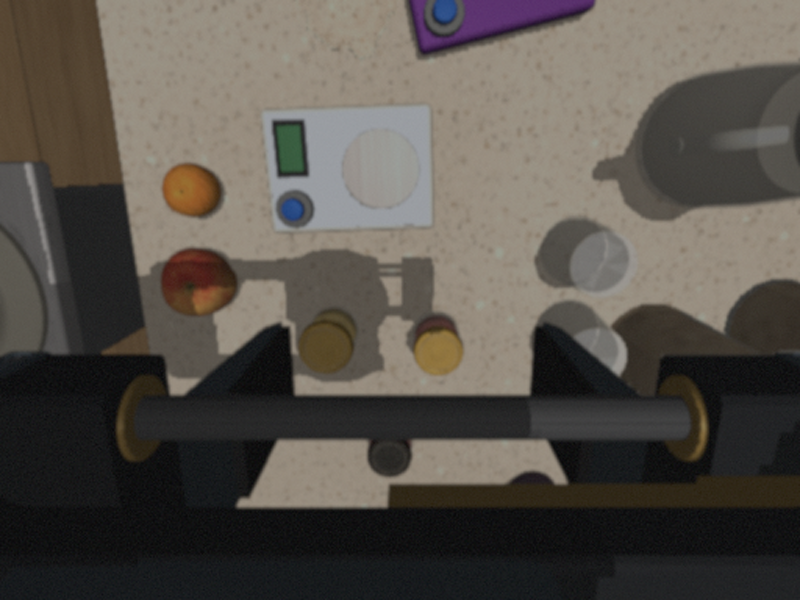

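This clearer view (pixels in the 800x600 copy) has the pan at (381,168), the button at (293,209), the jam lid at (438,350), the mustard at (327,345) and the black lid at (390,456). All of them are well clear of each other.

Run:
```python
from h import *
p,_=cam("wrist");T=np.load("T1.npy")
f=lambda u,v:(u*.64-.18,v*.64-.18)
for n,uv,z in [("jam",(438,350.5),.07),("must",(326.5,345),.08),("dark",(389.5,456),.07),("pan",(381,168),.047),("btn",(292.5,209),.051)]:
    print(n,back(p,T,f(*uv),z).round(4))
for uv in [(263,110),(429,105),(433,228),(275,231)]: print(back(p,T,f(*uv),.03).round(4))
# scene crops for cross-check
a=cv2.imread("pics/scene0.png")[165:255,195:335]; b=cv2.imread("pics/side0.png")[170:285,180:320]
cv2.imwrite("pics/c.png",np.vstack([cv2.resize(a,None,fx=3,fy=3,interpolation=2),cv2.resize(b,None,fx=2.8,fy=2.8,interpolation=2)[:, :420] if 0 else cv2.resize(b,None,fx=2.8,fy=2.8,interpolation=2)[:,:392].copy() if 0 else cv2.copyMakeBorder(cv2.resize(b,None,fx=2.8,fy=2.8,interpolation=2),0,0,0,28,0)]))
```

```text
jam [ 0.6083 -0.0372  0.07  ]
must [ 0.4891 -0.0273  0.08  ]
dark [ 0.554  -0.1678  0.07  ]
pan [0.5478 0.1545 0.047 ]
btn [0.4548 0.1131 0.051 ]
[0.4255 0.2124 0.03  ]
[0.5972 0.2174 0.03  ]
[0.6029 0.0909 0.03  ]
[0.4288 0.0874 0.03  ]
```

View pics/c.png

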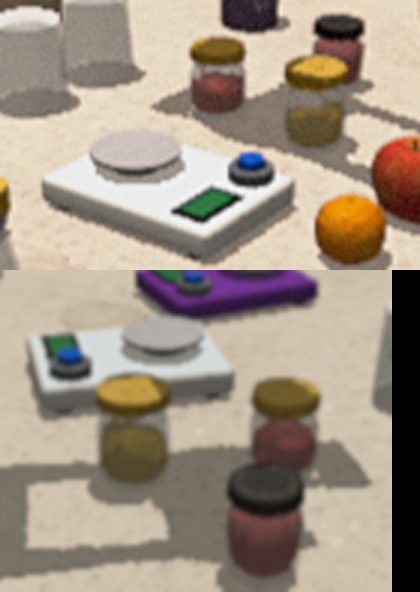

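Run:
```python
from h import *
p,T=cam("scene")
for X in [(.6083,-.0375,.07),(.5478,.1542,.047),(.455,.1125,.051)]: print("scene",np.round(proj(p,T,X),1))
p,T=cam("side")
for X in [(.6083,-.0375,.07),(.5478,.1542,.047),(.455,.1125,.051)]: print("side",np.round(proj(p,T,X),1))
D=np.array([[0,1,0],[1,0,0],[0,0,-1.]])
ctrl.command_gripper(0.0)
ctrl.goto([.455,.1125,.12],D)
ctrl.move_l([.455,.1125,.060],vel=.1)
ctrl.sleep(.3); f0=ctrl.current_contact_force()
print(ctrl.move_l([.455,.1125,.042],vel=.01,contact_N=12),ctrl.current_tool_pos(),ctrl.current_contact_force()-f0)
ctrl.sleep(.3)
print(ctrl.current_tool_pos(),ctrl.current_contact_force()-f0)
cv2.imwrite("pics/press.png",cv2.resize(ctrl.read_camera("scene")[150:270,180:340],None,fx=4,fy=4,interpolation=2))
print(ctrl.current_t())
```

```text
scene [265.8 179.9]
scene [238.5 213.7]
scene [276.8 216.3]
side [281.1 212.2]
side [237.8 191.4]
side [205.  198.8]
False [0.45501396 0.11249065 0.04204268] [ 0.01703862 -0.47828483  0.93581655]
[0.45501451 0.11250848 0.04200877] [ 0.87715194 -0.60176898  1.27566557]
6.7833
```

View pics/press.png

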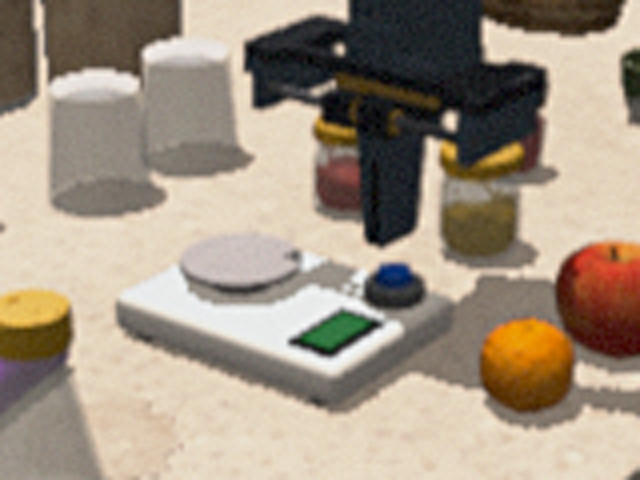

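The finger tip (crop 380,240) shows above or behind the button (395,275), and the force is only about 1 N. So the tip isn't on the button, and I need to see why.

Run:
```python
from h import *
print(ctrl.current_grip_width(),ctrl.current_grasp_force(),ctrl.current_eef_rot().round(3).tolist(),ctrl.current_q())
p,T=cam("scene"); print(proj(p,T,ctrl.current_tool_pos()))
for z in (.042,.06,.07): print(z,back(p,T,(180+380/4,150+240/4),z))
w=ctrl.read_camera("wrist"); s=ctrl.read_camera("side")[150:270,160:320]
p,T=cam("wrist"); print(proj(p,T,ctrl.current_tool_pos()))
cv2.imwrite("pics/ws.png",np.hstack([cv2.resize(w,(480,360)),cv2.resize(s,None,fx=2,fy=3)]))
```

```text
0.003812124407840181 0.0 [[0.0, 1.0, -0.0], [1.0, -0.0, 0.0], [0.0, -0.0, -1.0]] [6.58170813e+00 2.81817722e+01 1.07684042e+02 6.65592142e-04
 4.41357221e+01 6.58184996e+00]
(np.float64(276.79510415695574), np.float64(219.54789271689538))
0.042 [0.49432482 0.0681177  0.042     ]
0.06 [0.47024245 0.1001234  0.06      ]
0.07 [0.45686335 0.11790434 0.07      ]
(np.float64(262.7999806729369), np.float64(218.5658935427557))
```

View pics/ws.png

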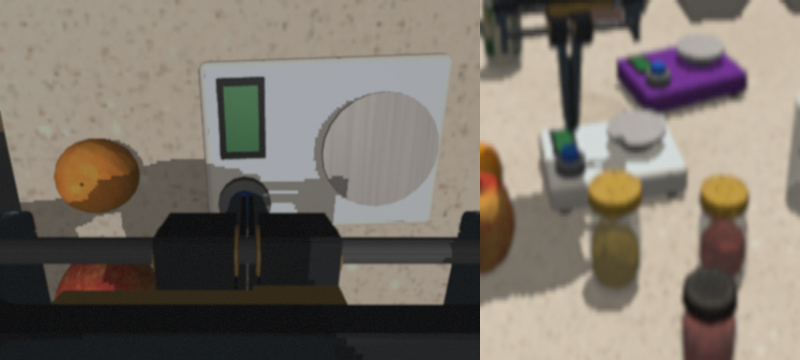

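Both outside views put the real tip about 25 mm above the reported TCP height, at z≈0.067. The horizontal position is right. I'll keep going down under a force guard.

Run:
```python
from h import *
f0=ctrl.current_contact_force()
for z in np.arange(.039,.010,-.001):
    c=ctrl.move_l([.4555,.1125,z],vel=.012,contact_N=10)
    print(round(ctrl.current_tool_pos()[2],4),(ctrl.current_contact_force()-f0).round(2))
    if c: break
cv2.imwrite("pics/press2.png",cv2.resize(ctrl.read_camera("scene")[150:270,180:340],None,fx=4,fy=4,interpolation=2))
print(c,ctrl.current_t())
```

```text
0.0389 [ 0.4  -1.37 -0.14]
0.0379 [0.21 0.02 0.77]
0.0369 [0.08 0.36 1.13]
0.0359 [-0.58  0.27  1.04]
0.035 [1.03 0.89 1.03]
0.0339 [0.41 0.03 1.98]
0.033 [-0.06 -0.17  0.94]
0.0319 [ 0.01 -0.3   1.08]
0.0309 [-0.42 -0.6   0.02]
0.0299 [0.18 0.46 0.53]
0.0289 [-0.48  0.99  1.13]
0.0279 [0.49 0.15 1.61]
0.027 [-0.43 -1.    0.23]
0.026 [-0.08  0.34  0.58]
0.0249 [-0.09 -0.33  0.57]
0.0239 [ 0.74 -0.19  0.05]
0.0229 [-0.11  0.49  0.58]
0.022 [0.51 0.03 0.6 ]
0.021 [0.14 0.2  2.46]
0.02 [0.53 0.18 2.9 ]
0.019 [0.05 0.14 2.8 ]
0.018 [0.63 0.36 3.3 ]
0.017 [1.12 0.78 4.26]
0.0162 [0.01 0.47 9.72]
0.0158 [-3.9  -0.62 28.72]
0.0154 [-7.48 -1.09 47.3 ]
0.015 [-11.17  -1.12  66.34]
0.0146 [-14.25  -1.27  84.71]
0.0143 [-17.71  -3.28 103.76]
False 14.3333
```

The button met the tip at a reading of 0.0215, so true tip height is about the reading plus 0.0295. It bottomed at 0.0165, so it was pressed fully. The contact stop didn't trigger, so I'm retreating at once. The body may sit lower over the jars than planned, so I'll grasp with the fingers closing along y and a higher grip.

Run:
```python
from h import *
ctrl.move_l([.4555,.1125,.10],vel=.1)
print("free force",ctrl.current_contact_force().round(2))
ctrl.command_gripper(1.0)
G=np.array([[-1,0,0],[0,1,0],[0,0,-1.]])
ctrl.goto([.6083,-.0375,.14],G)
print(ctrl.current_q())
ctrl.move_l([.6083,-.0375,.045],vel=.1)
print("force",ctrl.current_contact_force().round(2),ctrl.current_tool_pos())
a=ctrl.read_camera("scene")[110:230,200:340]; b=ctrl.read_camera("side")[130:290,200:340]; 
cv2.imwrite("pics/g.png",np.hstack([cv2.resize(a,(420,360),interpolation=2),cv2.resize(b,(315,360),interpolation=2)]))
print(ctrl.current_t())
```

```text
free force [ 0.43 -0.51 -0.36]
[-9.11839240e+00  2.95283609e+01  8.24755315e+01  7.58276765e-03
  6.80180723e+01 -9.90828668e+01]
force [-0.16  0.13 -0.47] [ 0.6087412  -0.03754376  0.04560158]
19.65
```

View pics/g.png

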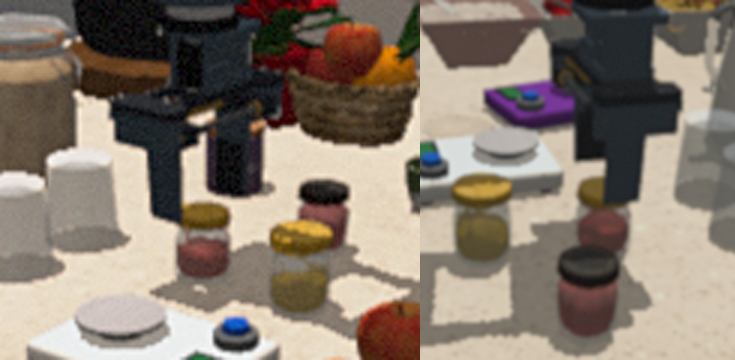

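The fingers straddle the jar: the far finger tip is at scene (256,183), the near one at side (290,220). I'll check these against projections.

Run:
```python
from h import *
for n,uv,Y in [("scene",(256,182.7),.0145),("side",(289.8,220.2),-.09)]:
    p,T=cam(n)
    for z in (.0456,.06,.075): print(n,uv,z,np.round(proj(p,T,(.6087,Y,z)),1))
```

```text
scene (256, 182.7) 0.0456 [254.6 192.8]
scene (256, 182.7) 0.06 [254.5 188.2]
scene (256, 182.7) 0.075 [254.5 183.3]
side (289.8, 220.2) 0.0456 [288.2 233. ]
side (289.8, 220.2) 0.06 [288.5 227. ]
side (289.8, 220.2) 0.075 [288.9 220.7]
```

That confirms the offset: the true tips are about 29.5 mm above the reading. Now I'll grasp, lift and hover over the pan.

Run:
```python
from h import *
ctrl.move_l([.6083,-.0375,.003],vel=.06)
print("force",ctrl.current_contact_force().round(2))
ctrl.command_gripper(0.0)
print("w",ctrl.current_grip_width()*91,ctrl.current_grasp_force())
z0=ctrl.current_tool_pos()[2]; print(z0)
ctrl.move_l([.6083,-.0375,.14],vel=.1)
ctrl.move_l([.548,.154,.14],vel=.12)
ctrl.move_l([.548,.154,.070],vel=.08)
print("w",ctrl.current_grip_width()*91,ctrl.current_grasp_force(),ctrl.current_contact_force().round(2))
a=ctrl.read_camera("scene")[150:270,180:320]; b=ctrl.read_camera("side")[130:250,170:310]
cv2.imwrite("pics/h.png",np.hstack([cv2.resize(a,(400,343),interpolation=2),cv2.resize(b,(400,343),interpolation=2)]))
print(ctrl.current_t())
```

```text
force [ 0.48  0.15 -0.17]
w 54.36904627049481 29.899360952549614
0.0030923340451937537
w 54.265821508964095 29.816328406595858 [ 0.29  0.59 -3.16]
25.6167
```

View pics/h.png

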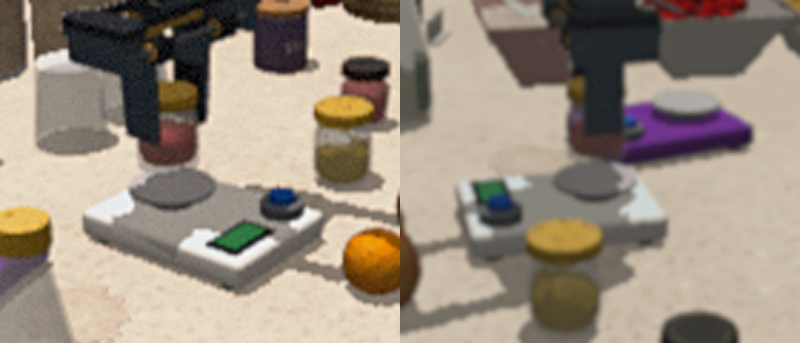

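The jar is held between the fingers over the pan. Its underside is at scene (238.5,207) and the lid is at side (239,160). The grip width of 54 mm against 58 mm is odd, so I'll check where the jar's axis is before lowering.

Run:
```python
from h import *
for n in ("scene","side"):
    p,T=cam(n)
    for s,X in [("jar bottom",(.548,.154,.067)),("jar top",(.548,.154,.137)),("pan",(.5478,.1542,.047)),("edge-x",(.519,.154,.137)),("edge+x",(.577,.154,.137))]: print(n,s,np.round(proj(p,T,X),1))
a=ctrl.read_camera("scene")[165:230,200:280]; b=ctrl.read_camera("side")[145:210,200:280]
cv2.imwrite("pics/h2.png",np.hstack([cv2.resize(a,(400,325),interpolation=2),cv2.resize(b,(400,325),interpolation=2)]))
```

```text
scene jar bottom [238.3 206.6]
scene jar top [237.6 181.1]
scene pan [238.5 213.7]
scene edge-x [246.4 183.7]
scene edge+x [229.  178.7]
side jar bottom [237.9 184.5]
side jar top [237.9 159.4]
side pan [237.8 191.4]
side edge-x [226.9 160. ]
side edge+x [248.8 158.8]
```

View pics/h2.png

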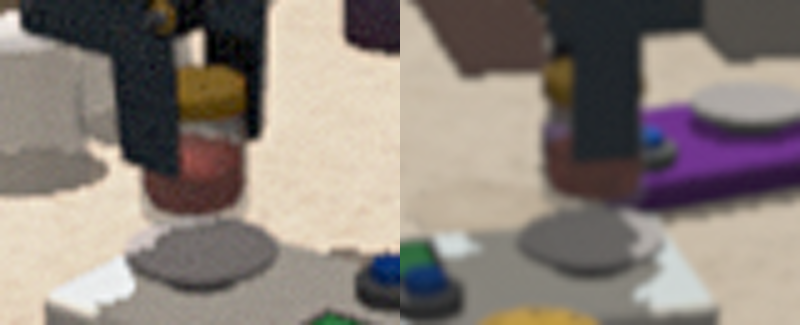

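Relative to the pan, the jar sits about +2.5 mm in x and +3.5 mm in y off centre. The jar spans scene 142–245 and the pan 128–278; in the side view they span 545–642 and 517–663. I'll correct that and lower gently while watching the force.

Run:
```python
from h import *
x,y=.5457,.151
ctrl.move_l([x,y,.068],vel=.05)
ctrl.move_l([x,y,.0525],vel=.03); ctrl.sleep(.2)
f0=ctrl.current_contact_force()
for z in np.arange(.052,.0465,-.0004):
    ctrl.move_l([x,y,z],vel=.01)
    f=np.mean([ctrl.current_contact_force()[2] for _ in range(3)])-f0[2]
    if f>4: break
print(z,f)
ctrl.command_gripper(1.0); ctrl.sleep(.3)
ctrl.move_l([x,y,.16],vel=.08)
ctrl.goto([.45,-.05,.25],np.array([[-1,0,0],[0,1,0],[0,0,-1.]]))
a=ctrl.read_camera("scene")[150:250,195:335]; b=ctrl.read_camera("side")[150:290,180:320]
cv2.imwrite("pics/end.png",np.hstack([cv2.resize(a,(420,300),interpolation=2),cv2.resize(b,(380,380),interpolation=2)[:300]]))
print(ctrl.current_t())
```

```text
0.04960000000000001 10.557026685865692
32.1833
```

View pics/end.png

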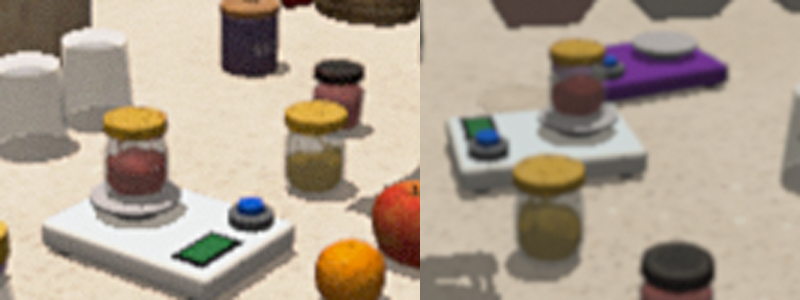

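The jar stands upright on the pan. In the scene view the jar's centre is at 136.5 and the pan's at 136; in the side view they are at 578 and 579. The other jars haven't moved and the arm is clear, so I'm handing in.

```bash
python3 -c "
from bench import ctrl
print(ctrl.sign_off())"
```

```text
the job is handed in; nothing more can be done
None
```

I zeroed the scale with the pan empty, set the gold-lidded jam jar upright and centred on the pan, and handed the job in; the button press reached about 104 N at the wrist (limit 120 N) because the contact stop didn't trigger.

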